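# Rock a stuck valve cartridge free of its dock

## Task

The orange-coded valve cartridge sits tight between the two stiff clips of its dock and will not pull straight out: take it by its stem, rock it side to side towards one clip and then the other until both have given way, and draw it out without the robot touching the dock or its clips. Finish while still holding it: upright and still, just clear of the clips (about 2 cm above them), over its dock. Leave the purple cartridge, the jars and the spanner where they are.

Things in the scene. Friction and masses are not known exactly. Their poses are not given: they have to be found in the camera images.
- cartridge_orange: Valve cartridge coded orange, about 450 g. From its underside up: steel foot 40 (x) x 44 (y) x 8 mm; dark body 36 x 36 mm up to 60 mm; cream square grip stem 28 x 28 mm from 60 to 105 mm, its top 8 mm orange. Origin: centre of the underside, 30 mm above the table when seated; z up, x and y as its dock's.
- dock_orange: White dock with orange stripes, fixed, 130 (x) x 160 (y) x 30 mm. Origin: centre of its underside, on the table; z up. On it a pocket (floor 30, walls up to 52 mm above the table) gives the foot 1.5 mm play a side. Above it two steel clips at +y and -y (52 to 62 mm above the table, out to 56 mm from the centre) overlap the foot 3.5 mm a side: a straight pull rises 14 mm, then jams.
- clip_orange_left (a joint): Steel clip on the orange dock's +y side: travel away from the cartridge in m, 0 (lip 18.5 mm from the dock's centre) to 0.006 (fully back). Slides stiffly (18 N) and stays where left. Leaning the cartridge towards it about the dock's x axis, on the foot's lower edge, by 0.25 to 0.3 rad pushes it (almost) fully back. The foot passes when both clips read over 0.0035.
- clip_orange_right (a joint): Steel clip on the orange dock's -y side: travel away from the cartridge in m, 0 (lip 18.5 mm from the dock's centre) to 0.006 (fully back). Slides stiffly (18 N) and stays where left. Leaning the cartridge towards it about the dock's x axis, on the foot's lower edge, by 0.25 to 0.3 rad pushes it (almost) fully back. The foot passes when both clips read over 0.0035.
- cartridge_purple: Valve cartridge coded purple, about 450 g. From its underside up: steel foot 40 (x) x 44 (y) x 8 mm; dark body 36 x 36 mm up to 60 mm; cream square grip stem 28 x 28 mm from 60 to 105 mm, its top 8 mm purple. Origin: centre of the underside, 30 mm above the table when seated; z up, x and y as its dock's. Bystander.
- dock_purple: White dock with purple stripes, fixed, built the same as the orange one; bystander holding the purple cartridge. Origin: centre of its underside, on the table; z up.
- jar_teal: Teal reagent jar with a red cap, loose, 68 mm wide, 100 mm tall, 280 g; bystander. Origin: centre of its underside.
- jar_amber: Amber reagent jar with a red cap, loose, 68 mm wide, 100 mm tall, 280 g; bystander. Origin: centre of its underside.
- spanner: Steel spanner 140 mm long lying flat on the table, loose; bystander. Origin: middle of its underside; x along its length.
Things that resemble listed ones, but are neither listed nor needed, are in the scene too. What is shaped like the dock_orange but yellow is not meant.

How it is judged (in metres and radians):
On the way, in this order (a step that is already met when the one before it is completed fails the run):
1. a clip has been pushed back by leaning the orange cartridge on it, its foot still in the dock (value of joint any of clip_orange_left, clip_orange_right above 0.0025 m and z of cartridge_orange in the frame of dock_orange below 0.06 m), for 0.05 s.
2. both clips have been pushed back, the foot still in the dock (value of joint each of clip_orange_left, clip_orange_right above 0.0025 m and z of cartridge_orange in the frame of dock_orange below 0.06 m), for 0.05 s.
At the end, for the whole second after the job is handed in: The gripper holds the orange cartridge still and upright (within 0.2 rad), its underside 4 to 45 mm above the clips' tops (66 to 107 mm above the table), within 25 mm of the dock's centre, touching no part of the dock; purple cartridge within 15 mm of its start, jars and spanner within 25 mm (z of cartridge_orange in the frame of dock_orange between 0.066 and 0.107 m and horizontal distance between cartridge_orange and dock_orange below 0.025 m and angle between cartridge_orange's own z axis and vertical below 0.2 rad and contact force between cartridge_orange and dock_orange below 0.1 N and contact force between the fingers and cartridge_orange above 1 N and linear speed of cartridge_orange below 0.02 m/s and angular speed of cartridge_orange below 0.2 rad/s and distance of cartridge_purple from where it was at the start of the episode below 0.015 m and distance of each of jar_teal, jar_amber, spanner from where it was at the start of the episode below 0.025 m); the arm keeps its last pose, push and grip.
It fails at once if the robot presses on the orange dock or its clips (over 2 N) (contact force between any of the fingers, the arm and dock_orange above 2 N).
It fails at once if the purple cartridge is moved more than 15 mm (distance of cartridge_purple from where it was at the start of the episode above 0.015 m).
It fails at once if the teal jar is moved more than 25 mm (distance of jar_teal from where it was at the start of the episode above 0.025 m).
It fails at once if the amber jar is moved more than 25 mm (distance of jar_amber from where it was at the start of the episode above 0.025 m).
It fails at once if the spanner is moved more than 25 mm (distance of spanner from where it was at the start of the episode above 0.025 m).
It also fails if it takes over 56 s, if anything falls off the work surface, if the arm or the gripper's body presses on something with over 40 N, if the wrist force passes 120 N, or if a joint passes its speed limit or range.

## Robot

A 6-joint arm with a two-finger parallel gripper is mounted at the origin on the work surface. World frame = base frame: x ahead of the robot, y to its left, z up, the work surface at z = 0. Lengths are in mm, angles in rad, forces in N, time in s.
With the tool pointing down it reaches from about 350 to 775 mm from the base axis. Payload 7.3 kg.
Tool frame: the origin (TCP) lies at the very end of the fingers, on their centre line; the grasp point (between the pads) lies 19 mm behind it; z points along the fingers, x is the direction in which the jaws open and shut, and the axes are right-handed (so a half turn about z gives the same grasp; the last joint's range is limited). The gripper opens to 92 mm and grips with 3 to 60 N. Pads are 19 mm wide; open, the fingers measure 130 mm over their backs; the gripper's body (75 mm by 190 mm) begins 47 mm behind the grasp point.
Start: joints at [1.197, 0.342, 1.524, -0, 1.275, -0.146], TCP at [118.547, 511.46, 226.741] pointing down, gripper open.
Joint ranges: [-2.53, 2.53], [-0.77, 2.02], [0.04, 2.7], [-1, 4.14], [0.28, 2.66], [-3.11, 3.11]. Speed limits (rad/s): [2.57, 2.57, 3.14, 3.14, 3.14, 3.14].

## Interface

Orientations are given as [roll, pitch, yaw] about the fixed x, y, z axes, in that order (R = Rz(yaw) Ry(pitch) Rx(roll)).
In Python, from plant import bot, capture, camera_params gives the robot as it stands.
- The arm moves only by the shell command python3 -m jog 'ROWS' [OPENING]. ROWS is a JSON object of lists of equal length, an entry for each row: "xyz": the shift along the world's x, y, z as a fraction of full scale, a list of three; "angular": the turn, a rotation vector about the world's x, y, z as a fraction of full scale, a list of three. In form: {"xyz": [[x, y, z], ...], "angular": [[wx, wy, wz], ...]}. A call has 1 to 10 rows; each row shifts and turns the pose as measured when the row begins; what a row does not reach is not made up. Full scale, the value 1, is 2 cm for a shift and 6 degrees for a turn. A row lasts 1/10 s, in which the tool goes at most 50 mm and 8.59 degrees, less where a joint would pass 70% of its speed; a pose out of reach is approached as far as the arm can. A call with a number of a shift or a turn outside -1 to 1 is refused whole. A call with a gripper value outside its range is refused whole. OPENING is the closure, from -1 (fully open) to 1 (shut), set as the call begins (- or left out, the last holds). The fingers move at their own pace and stop on an object; the grip force is fixed at half the most. Time passes only in rows, so rows that do not move let the fingers close. It gives the time, the measured TCP pose, the force and the opening at its end, in the units of the state.
- bot.get_obs(): the state, without advancing time (a new reading comes with each control period).
- capture(name): name is "scene" or "side" or "wrist"; returns the picture (420x560x3 uint8, red, green, blue); there is no depth.
- camera_params(name): a dict with "fx", "fy", "cx", "cy" (pixels), "k1" (the pictures are not rectified: a ray, as slopes to the right and down, at radius r is drawn at 1 + k1 r^2 times it, then the intrinsics apply), "rvec" (rotation vector, rad) and "tvec" (3), from world to camera coordinates, as OpenCV has them. Camera axes: x right, y down, z forward; pixel columns grow to the right and rows downward; lengths in mm; the calibration is good to about 2 mm. A picture is of the moment at which its call begins: read the wrist's pose just before it. camera_params takes no time and is no camera call; for the wrist camera it gives the pose at the moment of the call.
- bot.close_job(): hands the job in, once; it reports no verdict.
The state is a dict: "time": time; "joint_positions": joint angles; "dq": joint speeds; "tau": joint torques, N m; "tool_pos": TCP position; "tcp_rot": TCP orientation; "contact_force": force on the tool from outside, world axes, zero at the start; "moment": the same for the moment, N m; "grip_width": finger opening in mm.
Only numpy, scipy, OpenCV 4.12 (cv2) and the standard library are available. Lean on these libraries where they do the work, as an engineer would, in place of code of your own. Each camera call takes 0.05 s, during which the arm holds its last target.

## Working session

There is one attempt and no reset: what is moved stays moved. The work goes in short steps, Python scripts to look and compute and a shell command to move; the robot and the scene stay as the last step left them, time stands still between calls to the robot, and variables do not carry over. Pictures are saved under pics/ and viewed, and the job is handed in when it is done.

```bash
ls; mkdir -p pics; python3 - <<'E'
from plant import bot,capture,camera_params
import cv2
o=bot.get_obs();print(o)
for n in ("scene","side"):
    p=camera_params(n);print(n,p)
    cv2.imwrite(f"pics/{n}0.png",capture(n)[:,:,::-1])
E
```

```text
pics
{'time': 0.0, 'joint_positions': array([ 1.19694780e+00,  3.42735480e-01,  1.52501038e+00, -1.23119652e-05,
        1.27538248e+00, -1.45988063e-01]), 'dq': array([-0.00097883, -0.00019331,  0.00064881,  0.00122786, -0.00077537,
        0.00180164]), 'tau': array([ 7.21149427e-04, -4.31253254e+01, -2.44213986e+01,  7.17723859e-02,
        5.60727145e-02, -1.55006587e-04]), 'tool_pos': array([118.42254437, 511.05909423, 226.04065102]), 'tcp_rot': array([-3.14138090e+00,  1.52106647e-03,  1.34293962e+00]), 'contact_force': array([-0.06363576,  0.22085667,  0.23673879]), 'moment': array([-0.00078726, -0.0018524 ,  0.00307385]), 'grip_width': 91.64859947651695}
scene {'fx': 471.4901869367191, 'fy': 471.4901869367191, 'cx': 273.37620407520666, 'cy': 203.9635663191925, 'k1': -0.0015013585317157408, 'rvec': array([ 1.12732829,  2.18849304, -1.15170256]), 'tvec': array([ 320.81746625, -196.40335999, 1346.48398247])}
side {'fx': 484.0364931269872, 'fy': 484.0364931269872, 'cx': 281.88519973394557, 'cy': 204.7007256299487, 'k1': -0.13656884516412554, 'rvec': array([ 0.44521289, -2.65448791,  1.33472537]), 'tvec': array([517.04146694, 143.71365472, 965.49270484])}
```

View pics/scene0.png

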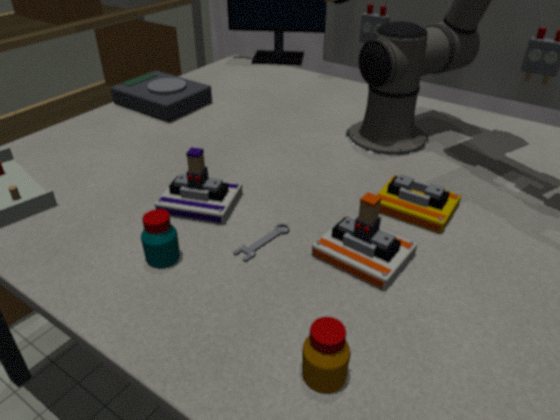

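View pics/side0.png

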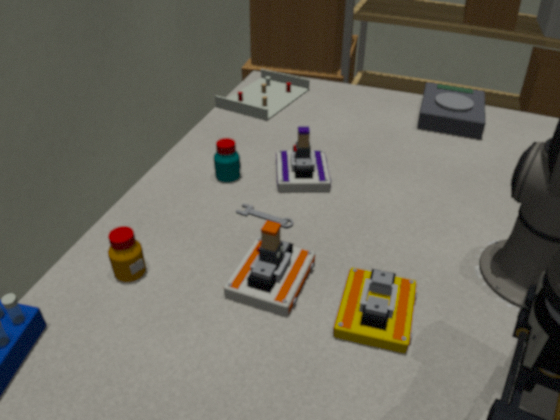

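The scene view shows three docks: a white one with orange stripes at (365,245) holding an orange-topped cartridge (cap at (371,201)), a yellow one at (418,200) with no cartridge, and a white one with purple stripes at (200,195). The side view has them at (270,270), (377,305) and (302,165). The white one with orange stripes fits the description. I'll confirm it in an enlarged crop and measure.

```bash
cat > h.py <<'E'
import numpy as np, cv2
from plant import bot,capture,camera_params
def ray(p,uv):
    R,_=cv2.Rodrigues(np.array(p["rvec"])); t=np.array(p["tvec"])
    d=np.array([(uv[0]-p["cx"])/p["fx"],(uv[1]-p["cy"])/p["fy"]]); u=d.copy()
    for _ in range(20): u=d/(1+p["k1"]*(u@u))
    v=R.T@np.array([u[0],u[1],1]); return -R.T@t, v/np.linalg.norm(v)
def plane(p,uv,z):
    o,d=ray(p,uv); return o+d*(z-o[2])/d[2]
def tri(pa,a,pb,b):
    o1,d1=ray(pa,a);o2,d2=ray(pb,b)
    A=np.stack([d1,-d2],1);s=np.linalg.lstsq(A,o2-o1,rcond=None)[0]
    x,y=o1+s[0]*d1,o2+s[1]*d2
    return (x+y)/2,np.linalg.norm(x-y)
def proj(p,X):
    R,_=cv2.Rodrigues(np.array(p["rvec"])); c=R@np.array(X,float)+np.array(p["tvec"])
    u=c[:2]/c[2]; u=u*(1+p["k1"]*(u@u)); return np.array([p["cx"]+p["fx"]*u[0],p["cy"]+p["fy"]*u[1]])
E
python3 - <<'E'
import cv2,numpy as np
a=cv2.imread("pics/scene0.png")[180:295,300:430];b=cv2.imread("pics/side0.png")[210:325,215:345]
c=np.hstack([cv2.resize(a,(390,345),interpolation=3),cv2.resize(b,(390,345),interpolation=3)])
cv2.imwrite("pics/crop0.png",np.clip(c*1.5,0,255).astype(np.uint8))
for n in("scene","side"):
    im=cv2.imread(f"pics/{n}0.png");h=cv2.cvtColor(im,cv2.COLOR_BGR2HSV)
    m=cv2.inRange(h,(5,180,90),(17,255,255))
    k,l,s,ce=cv2.connectedComponentsWithStats(m)
    for i in range(1,k):
        if s[i][4]>15: print(n,s[i],ce[i])
E
```

```text
scene [361 193  84  26 411] [397.76885645 203.62043796]
scene [449 194   9   5  26] [452.53846154 195.65384615]
scene [320 239  70  34 338] [354.16272189 255.84911243]
scene [400 240  11   8  40] [405.    243.875]
side [262 221  18  13 171] [270.75438596 227.21052632]
side [232 241  30  47 279] [245.77060932 267.12903226]
side [276 250  31  51 377] [291.47480106 275.56498674]
side [342 270  22  58 479] [352.48434238 298.59916493]
side [394 279  16  61 496] [401.55846774 309.25604839]
side [296 280   8  16  17] [299.58823529 287.23529412]
```

View pics/crop0.png

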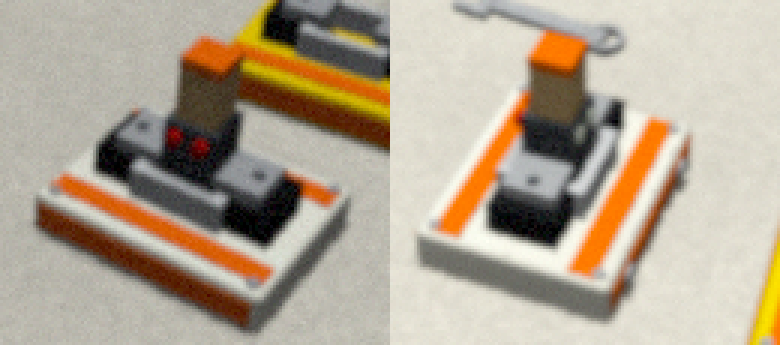

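The crop confirms it: a white dock with orange stripes, and a cartridge with an orange cap between two grey clips. Next I'll get the dock pose from its top-face corners (z=30).

```bash
python3 - <<'E'
from h import *
S=camera_params("scene");D=camera_params("side")
s=[(312.7,245.7),(384,280.7),(416.7,245.7)]
d=[(224.3,288.7),(289.3,306.7),(315,255.7),(258.3,240.7)]
print("scene");[print(plane(S,u,30).round(1)) for u in s]
print("side");[print(plane(D,u,30).round(1)) for u in d]
print("cap",tri(S,(371,197.7),D,(271,226)), plane(S,(371,197.7),135),plane(D,(271,226),135))
E
```

```text
scene
[571.5 107.2  30. ]
[580.8 258.   30. ]
[457.5 268.3  30. ]
side
[568.8 265.   30. ]
[442.  266.5  30. ]
[435.  122.5  30. ]
[557.9 117.5  30. ]
cap (array([505.98836413, 183.7756966 , 133.98964252]), np.float64(0.6421666656760874)) [507.81243067 184.6975858  135.        ] [505.59035481 184.46182234 135.        ]
```

```bash
python3 -m jog '{"xyz":[[0.95,-0.8,0.1],[0.95,-0.8,0.1],[0.95,-0.8,0.1],[0.95,-0.8,0.1],[0.95,-0.8,0.1],[0.95,-0.8,0.1],[0.95,-0.8,0.1],[0.95,-0.8,0.1],[0.95,-0.8,0.1],[0.95,-0.8,0.1]],"angular":[[0,0,0.16],[0,0,0.16],[0,0,0.16],[0,0,0.16],[0,0,0.16],[0,0,0.16],[0,0,0.16],[0,0,0.16],[0,0,0.16],[0,0,0.16]]}' -1
python3 - <<'E'
from h import *
S=camera_params("scene");D=camera_params("side")
for n,P,z in(("scene",S,30),("side",D,30)):
    im=cv2.imread(f"pics/{n}0.png");h=cv2.cvtColor(im,cv2.COLOR_BGR2HSV)
    m=cv2.inRange(h,(5,180,110),(17,255,255))
    boxes=dict(scene=[(315,230,395,272)],side=[(228,238,262,290),(274,248,309,287)])[n]
    for x0,y0,x1,y1 in boxes:
        ys,xs=np.nonzero(m[y0:y1,x0:x1])
        W=np.array([plane(P,(x+x0,y+y0),z)[:2] for x,y in zip(xs,ys)],np.float32)
        v=cv2.fitLine(W,cv2.DIST_HUBER,0,.01,.01).ravel()
        print(n,len(W),v.round(3),"yaw off",-np.arctan2(v[0]*np.sign(v[1]),abs(v[1])))
E
```

```text
time: 1.1
tool_pos: [310.9, 344.1, 242.7]
tcp_rot: [-3.136, 0.009, 1.523]
contact_force: [0.5, -0.3, -0.3]
grip_width: 92.1
scene 337 [4.30000e-02 9.99000e-01 5.52091e+02 1.84072e+02] yaw off -0.04341598
side 276 [1.20000e-02 1.00000e+00 5.52993e+02 1.93798e+02] yaw off -0.011520104
side 273 [4.70000e-02 9.99000e-01 4.61284e+02 1.70391e+02] yaw off -0.046777796
```

```bash
python3 -m jog '{"xyz":[[0.95,-0.78,0],[0.95,-0.78,0],[0.95,-0.78,0],[0.95,-0.78,0],[0.95,-0.78,0],[0.95,-0.78,0],[0.95,-0.78,0],[0.95,-0.78,0],[0.95,-0.78,0],[0.4,-0.4,0]],"angular":[[0,0,0],[0,0,0],[0,0,0],[0,0,0],[0,0,0],[0,0,0],[0,0,0],[0,0,0],[0,0,0],[0,0,0]]}'
python3 - <<'E'
from h import *
p=camera_params("wrist");im=capture("wrist")
np.save("w1.npy",p,allow_pickle=True)
cv2.imwrite("pics/w1.png",im[:,:,::-1]);print(bot.get_obs()["tool_pos"],p)
E
```

```text
time: 2.1
tool_pos: [495.8, 186.7, 239.5]
tcp_rot: [-3.13, 0.012, 1.522]
contact_force: [0.3, 0.6, -0.1]
grip_width: 91.6
[496.36231787 185.95282775 239.31517852] {'fx': 325.57632375982945, 'fy': 325.57632375982945, 'cx': 279.7183362172121, 'cy': 213.13802637981115, 'k1': -0.009613084283005219, 'rvec': array([-2.11140177, -2.01295426, -0.27255058]), 'tvec': array([-208.28893664, -504.72175505,  271.57111233])}
```

View pics/w1.png

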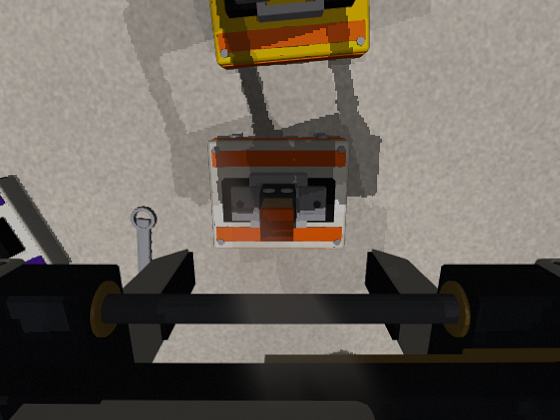

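```bash
python3 - <<'E'
from h import *
im=cv2.imread("pics/w1.png")[125:260,195:365]
cv2.imwrite("pics/w1c.png",cv2.resize(np.clip(im*1.3,0,255).astype(np.uint8),None,fx=4.5,fy=4.4,interpolation=0))
E
```

```text
(no output)
```

View pics/w1c.png

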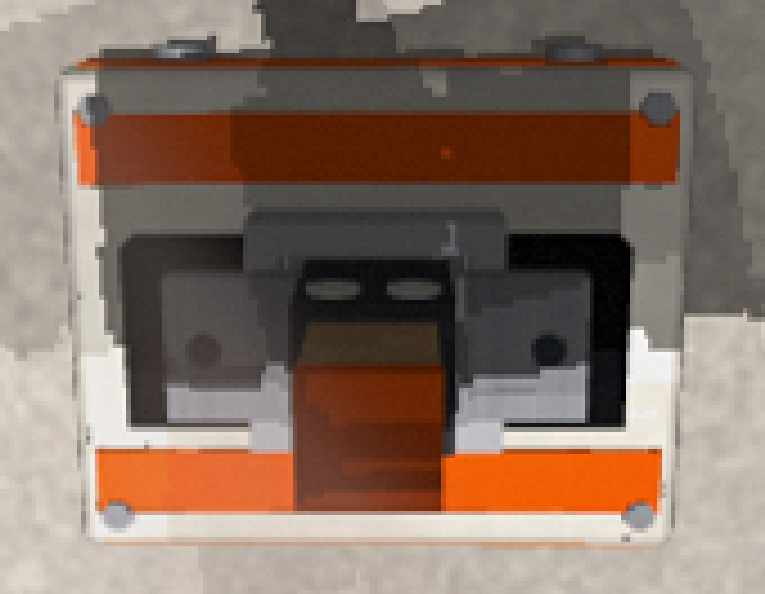

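```bash
python3 - <<'E'
from h import *
p=np.load("w1.npy",allow_pickle=True).item()
f=lambda c:(195+c[0]/4.5,125+c[1]/4.4)
R,_=cv2.Rodrigues(p["rvec"]);print("cam",-R.T@p["tvec"])
sc=np.array([plane(p,f(c),30.5) for c in[(94,109),(658,107),(118,516),(640,516)]]);print(sc.round(1),sc.mean(0))
co=np.array([plane(p,f(c),30) for c in[(62,68),(690,70),(90,541),(667,544)]]);print(co.round(1),co.mean(0))
# stripe ends rows
for a,b in[((80,112),(680,113)),((80,184),(678,184)),((95,450),(660,450)),((95,511),(660,512))]:
    A,B=plane(p,f(a),30.5),plane(p,f(b),30.5);d=A-B;print(A.round(1),B.round(1),"yaw",np.arctan2(-d[0]*np.sign(d[1]),abs(d[1])))
# cap top corners z135: 
for c in[(293,366),(444,366),(296,511),(442,511)]:
    print("cap",plane(p,f(c),135).round(1),plane(p,f(c),127).round(1))
X=proj(p,(507,186,135));print(X,((X[0]-195)*4.5,(X[1]-125)*4.4))
E
```

```text
cam [419.41660246 192.52485411 398.62650982]
[[448.6 115.3  30.5]
 [454.9 254.9  30.5]
 [559.  110.3  30.5]
 [565.3 250.4  30.5]] [506.94887693 182.74023938  30.5       ]
[[438.1 108.3  30. ]
 [446.1 262.8  30. ]
 [566.2 101.9  30. ]
 [574.1 257.8  30. ]] [506.13710924 182.69822986  30.        ]
[449.2 111.7  30.5] [456.6 260.4  30.5] yaw -0.050003826638261674
[467.4 109.8  30.5] [474.6 260.   30.5] yaw -0.04774238430763301
[539.6 106.1  30.5] [546.4 255.7  30.5] yaw -0.045428495600636665
[557.3 104.3  30.5] [564.3 255.8  30.5] yaw -0.04678923378387911
cap [490.3 169.4 135. ] [492.5 168.7 127. ]
cap [491.6 197.6 135. ] [493.8 197.7 127. ]
cap [519.9 168.  135. ] [522.9 167.3 127. ]
cap [521.1 196.1 135. ] [524.2 196.2 127. ]
[280.79075419 226.14812096] (np.float64(386.05839384224873), np.float64(445.0517322409897))
```

```bash
cat >> h.py <<'E'
from scipy.spatial.transform import Rotation as Ro
C=np.array([506.8,182.8,0.]); YAW=-0.047
DR=Ro.from_euler("z",YAW)
def need(x,y,z,th=0,tz=None):
    """target TCP in dock frame; th = lean toward dock +y about x pivoting; returns shift/20mm, turn/6deg"""
    o=bot.get_obs()
    T=C+DR.apply([x,y,z]); cur=Ro.from_euler("xyz",o["tcp_rot"])
    goal=DR*Ro.from_euler("x",-th)*Ro.from_euler("xyz",[np.pi,0,np.pi/2])
    rv=(goal*cur.inv()).as_rotvec()
    loc=DR.inv().apply(o["tool_pos"]-C); lr=(cur*goal.inv()).as_rotvec()
    print("t",o["time"].__round__(2),"tcp dock",loc.round(1),"rot err",rv.round(3),"F",o["contact_force"].round(1),"M",o["moment"].round(2),"w",round(o["grip_width"],1))
    print("  need xyz/20",((T-o["tool_pos"])/20).round(2),"ang/6deg",(rv/np.radians(6)).round(2))
def lean(th,z0=97,piv=22):
    """th>0 to +y; TCP in dock frame from (0,0,z0)"""
    s=np.sign(th); a=abs(th); u,v=-piv,z0-30
    y=piv+u*np.cos(a)+v*np.sin(a); z=30+v*np.cos(a)-u*np.sin(a)
    need(0,s*y,z,th)
E
python3 -c "
from h import *
need(0,0,97)"
```

```text
t 2.15 tcp dock [-10.6   2.7 239.3] rot err [ 0.012 -0.012  0.003] F [ 1.3 -1.  -0.1] M [-0.01 -0.07  0.03] w 91.8
  need xyz/20 [ 0.52 -0.16 -7.12] ang/6deg [ 0.11 -0.12  0.03]
```

```bash
python3 -m jog '{"xyz":[[0.26,-0.08,0],[0.26,-0.08,0],[0,0,-0.8],[0,0,-0.8],[0,0,-0.8],[0,0,-0.8]],"angular":[[0.06,-0.06,0.02],[0.06,-0.06,0.02],[0,0,0],[0,0,0],[0,0,0],[0,0,0]]}'; python3 -c "
from h import *
need(0,0,97)"
```

```text
time: 2.75
tool_pos: [506.4, 186.1, 176.0]
tcp_rot: [3.135, -0.006, 1.529]
contact_force: [-0.4, -0.3, 0.6]
grip_width: 91.5
t 2.75 tcp dock [ -0.6   3.3 176. ] rot err [-0.006  0.007 -0.006] F [-0.4 -0.3  0.6] M [ 0.06  0.06 -0.  ] w 91.5
  need xyz/20 [ 0.02 -0.17 -3.95] ang/6deg [-0.05  0.07 -0.05]
```

```bash
python3 -m jog '{"xyz":[[0,-0.17,-0.7],[0,0,-0.7],[0,0,-0.7],[0,0,-0.7],[0,0,-0.7],[0,0,0]],"angular":[[-0.03,0.05,-0.04],[0,0,0],[0,0,0],[0,0,0],[0,0,0],[0,0,0]]}'; python3 -c "
from h import *
need(0,0,97)
cv2.imwrite('pics/w2.png',capture('wrist')[:,:,::-1])"
```

```text
time: 3.35
tool_pos: [503.5, 184.6, 101.3]
tcp_rot: [-3.14, -0.003, 1.529]
contact_force: [0.4, 0.2, -0.3]
grip_width: 91.7
t 3.35 tcp dock [ -3.4   1.6 101.3] rot err [-0.003 -0.001 -0.005] F [ 0.4  0.2 -0.3] M [ 0.    0.04 -0.  ] w 91.7
  need xyz/20 [ 0.17 -0.09 -0.22] ang/6deg [-0.03 -0.01 -0.05]
```

View pics/w2.png

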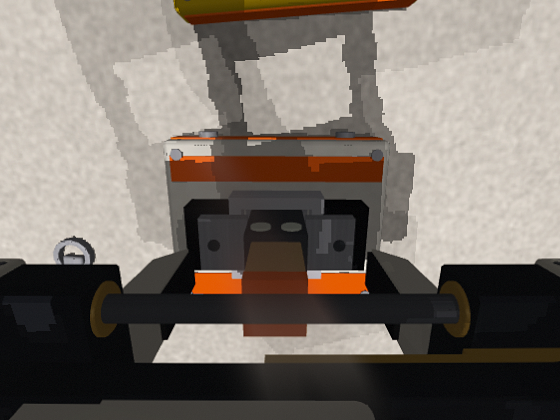

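The stem (columns 245–308, centre about 276) sits midway between the fingers (centre about 279). I'll make the small correction and close.

```bash
python3 -m jog '{"xyz":[[0.17,-0.09,-0.2],[0,0,0]],"angular":[[0,0,-0.05],[0,0,0]]}';python3 -c "
from h import *
need(0,0,97)"
python3 -m jog '{"xyz":[[0,0,0.0],[0,0,0],[0,0,0],[0,0,0],[0,0,0],[0,0,0]],"angular":[[0,0,0],[0,0,0],[0,0,0],[0,0,0],[0,0,0],[0,0,0]]}' 1; python3 -c "
from h import *
need(0,0,97)"
```

```text
time: 3.6
tool_pos: [508.5, 183.3, 99.5]
tcp_rot: [3.139, -0.004, 1.524]
contact_force: [-1.7, 0.1, 0.4]
grip_width: 91.7
t 3.6 tcp dock [ 1.7  0.5 99.5] rot err [-0.004  0.003  0.   ] F [-1.7  0.1  0.4] M [0.06 0.04 0.02] w 91.7
  need xyz/20 [-0.09 -0.02 -0.13] ang/6deg [-0.03  0.02  0.  ]
time: 4.2
tool_pos: [509.6, 183.4, 101.4]
tcp_rot: [3.136, -0.005, 1.524]
contact_force: [-0.2, 0.2, 0.7]
grip_width: 48.5
t 4.2 tcp dock [  2.8   0.7 101.4] rot err [-0.004  0.006  0.   ] F [-0.2  0.2  0.7] M [-0.02 -0.02 -0.05] w 48.5
  need xyz/20 [-0.14 -0.03 -0.22] ang/6deg [-0.04  0.06  0.  ]
```

```bash
python3 -m jog '{"xyz":[[-0.12,-0.03,-0.15],[0,0,0],[0,0,0],[0,0,0]],"angular":[[0,0,0],[0,0,0],[0,0,0],[0,0,0]]}' 1; python3 -c "
from h import *
need(0,0,97)
cv2.imwrite('pics/w3.png',capture('wrist')[:,:,::-1])"
```

```text
time: 4.6
tool_pos: [507.0, 182.7, 98.1]
tcp_rot: [3.136, -0.004, 1.524]
contact_force: [-0.4, -0.5, -0.2]
grip_width: 28.1
t 4.6 tcp dock [ 0.2 -0.1 98.1] rot err [-0.004  0.006  0.   ] F [-0.4 -0.5 -0.2] M [-0.1   0.06 -0.01] w 28.1
  need xyz/20 [-0.01  0.   -0.06] ang/6deg [-0.04  0.06  0.  ]
```

View pics/w3.png

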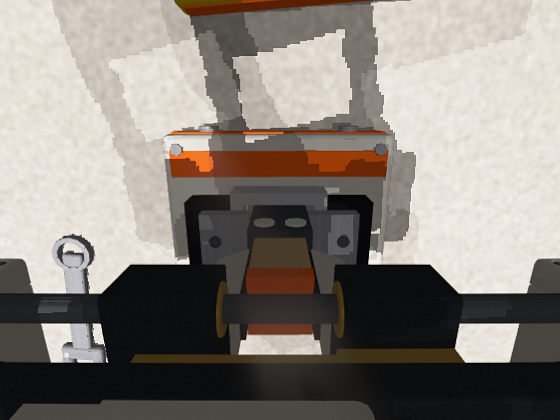

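Gripped at 28.1 mm. Leaning towards +y.

```bash
python3 -m jog '{"xyz":[[0.01,0.17,0.05],[0.01,0.17,0.05],[0.01,0.17,0.04]],"angular":[[-0.48,0.02,0],[-0.48,0.02,0],[-0.48,0.02,0]]}'; python3 -c "
from h import *
lean(0.15,98);lean(0.28,98)"
```

```text
time: 4.95
tool_pos: [507.4, 190.3, 100.5]
tcp_rot: [3.136, 0.153, 1.519]
contact_force: [-0.2, -1.1, -3.2]
grip_width: 27.4
t 4.95 tcp dock [  0.2   7.5 100.5] rot err [0.003 0.005 0.003] F [-0.2 -1.1 -3.2] M [1.   0.03 0.08] w 27.4
  need xyz/20 [-0.    0.15  0.  ] ang/6deg [0.03 0.05 0.03]
t 4.95 tcp dock [  0.2   7.5 100.5] rot err [-0.127  0.012  0.003] F [-0.2 -1.1 -3.2] M [1.   0.03 0.08] w 27.4
  need xyz/20 [0.02 0.61 0.05] ang/6deg [-1.21  0.11  0.03]
```

```bash
python3 -m jog '{"xyz":[[0.01,0.2,0.02],[0.01,0.2,0.02],[0.01,0.2,0.01]],"angular":[[-0.42,0.03,0],[-0.42,0.03,0],[-0.42,0.03,0]]}'; python3 -c "
from h import *
lean(0.28,98)"
```

```text
time: 5.25
tool_pos: [507.9, 199.2, 101.7]
tcp_rot: [3.14, 0.297, 1.52]
contact_force: [-0.8, -7.0, -0.3]
grip_width: 27.9
t 5.25 tcp dock [  0.3  16.4 101.7] rot err [0.017 0.001 0.004] F [-0.8 -7.  -0.3] M [-0.42 -0.06  0.06] w 27.9
  need xyz/20 [-0.01  0.16 -0.01] ang/6deg [0.16 0.01 0.03]
```

```bash
python3 -m jog '{"xyz":[[0,0.2,0],[0,0.12,0],[0,0.0,0]],"angular":[[-0.05,0,0],[0,0,0],[0,0,0]]}'; python3 -c "
from h import *
lean(0.3,98)
cv2.imwrite('pics/s4.png',np.hstack([cv2.resize(capture('scene')[150:300,290:440,::-1],None,fx=2.6,fy=2.6,interpolation=2),cv2.resize(capture('side')[180:330,200:350,::-1],None,fx=2.6,fy=2.6,interpolation=2)]))
lean(0.3,98)"
```

```text
time: 5.55
tool_pos: [508.1, 200.4, 101.9]
tcp_rot: [-3.141, 0.318, 1.522]
contact_force: [-1.4, 3.3, 2.1]
grip_width: 27.9
t 5.55 tcp dock [  0.5  17.6 101.9] rot err [ 0.018 -0.001  0.001] F [-1.4  3.3  2.1] M [ 1.    0.12 -0.07] w 27.9
  need xyz/20 [-0.02  0.17 -0.02] ang/6deg [ 0.17 -0.01  0.01]
t 5.65 tcp dock [  0.4  17.7 101.9] rot err [ 0.017 -0.001  0.001] F [ 0.3 -2.3  1.9] M [-0.1  -0.09  0.1 ] w 27.7
  need xyz/20 [-0.01  0.17 -0.02] ang/6deg [ 0.17 -0.01  0.01]
```

View pics/s4.png

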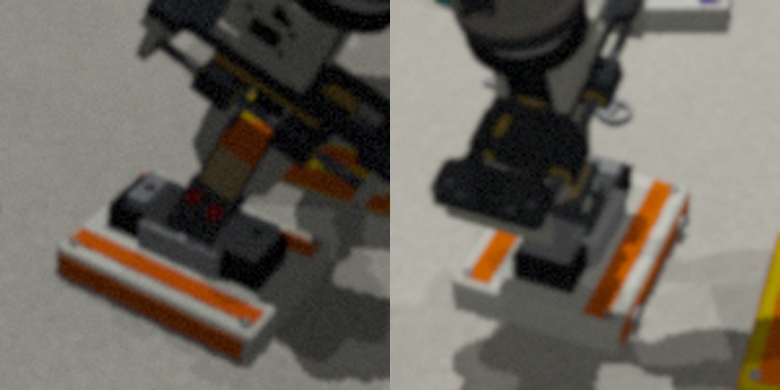

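Tilted as intended; forces are low and the pose matches the clip reaching its stop. Going back to upright, then to the other side.

```bash
python3 -m jog '{"xyz":[[0,-0.14,0.01],[0,-0.14,0.0],[0,-0.14,-0.03],[0,-0.15,-0.04],[0,-0.16,-0.05],[0,-0.16,-0.05]],"angular":[[0.5,-0.02,0],[0.5,-0.02,0],[0.5,-0.02,0],[0.5,-0.02,0],[0.5,-0.02,0],[0.5,-0.02,0]]}'; python3 -c "
from h import *
lean(0.0001,98)"
```

```text
time: 6.25
tool_pos: [507.0, 181.2, 98.3]
tcp_rot: [-3.139, -0.003, 1.526]
contact_force: [-1.0, 5.9, 5.4]
grip_width: 27.7
t 6.25 tcp dock [ 0.3 -1.5 98.3] rot err [-0.003 -0.003 -0.003] F [-1.   5.9  5.4] M [ 1.3   0.1  -0.14] w 27.7
  need xyz/20 [-0.01  0.08 -0.01] ang/6deg [-0.03 -0.03 -0.02]
```

```bash
python3 -m jog '{"xyz":[[0,-0.14,0.05],[0,-0.16,0.05],[0,-0.16,0.04],[0,-0.17,0.03]],"angular":[[0.5,-0.02,0],[0.5,-0.02,0],[0.5,-0.02,0],[0.5,-0.02,0]]}'; python3 -c "
from h import *
lean(-0.3,98)"
```

```text
time: 6.65
tool_pos: [506.5, 169.7, 101.2]
tcp_rot: [-3.139, -0.223, 1.526]
contact_force: [0.2, 1.7, -3.7]
grip_width: 28.0
t 6.65 tcp dock [  0.3 -13.1 101.2] rot err [ 0.077 -0.006 -0.003] F [ 0.2  1.7 -3.7] M [-0.79  0.16 -0.07] w 28.0
  need xyz/20 [-0.04 -0.4   0.01] ang/6deg [ 0.73 -0.06 -0.03]
```

```bash
python3 -m jog '{"xyz":[[0,-0.18,0.02],[0,-0.18,0.01],[0,-0.1,0],[0,0,0]],"angular":[[0.45,-0.02,0],[0.4,-0.02,0],[0.1,0,0],[0,0,0]]}'; python3 -c "
from h import *
lean(-0.3,98)
cv2.imwrite('pics/w5.png',capture('wrist')[:,:,::-1])
lean(-0.3,98)"
```

```text
time: 7.05
tool_pos: [506.2, 162.9, 102.1]
tcp_rot: [-3.137, -0.336, 1.522]
contact_force: [-0.2, -0.8, 0.7]
grip_width: 28.1
t 7.05 tcp dock [  0.4 -19.9 102.1] rot err [-0.036 -0.002  0.001] F [-0.2 -0.8  0.7] M [-0.72  0.06 -0.01] w 28.1
  need xyz/20 [-0.02 -0.06 -0.03] ang/6deg [-0.34 -0.02  0.01]
t 7.1 tcp dock [  0.4 -20.  102.1] rot err [-0.035 -0.002  0.   ] F [0.2 2.2 0.4] M [0.07 0.02 0.02] w 27.8
  need xyz/20 [-0.02 -0.06 -0.03] ang/6deg [-0.34 -0.02  0.  ]
```

View pics/w5.png

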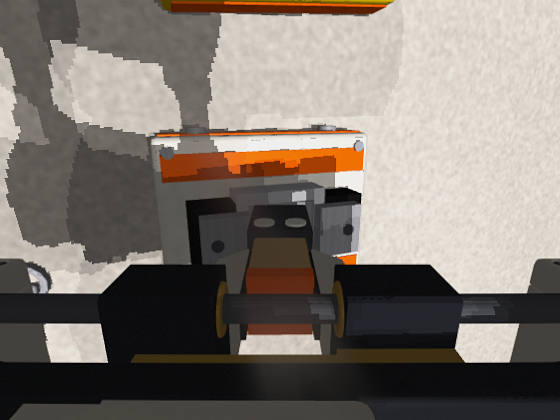

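The cartridge is leaned right. Returning to upright, then checking the clips.

```bash
python3 -m jog '{"xyz":[[0,0.13,0],[0,0.14,0],[0,0.14,-0.02],[0,0.14,-0.03],[0,0.15,-0.05],[0,0.15,-0.05],[0,0.12,-0.04]],"angular":[[-0.46,0.02,0],[-0.46,0.02,0],[-0.46,0.02,0],[-0.46,0.02,0],[-0.46,0.02,0],[-0.46,0.02,0],[-0.46,0.02,0]]}'; python3 -c "
from h import *
need(0,0,98)
im=capture('wrist')[:,:,::-1]
cv2.imwrite('pics/w6.png',np.vstack([cv2.resize(im[170:280,170:390],None,fx=3,fy=3,interpolation=0),cv2.resize(cv2.imread('pics/w3.png')[190:280,170:390],None,fx=3,fy=3,interpolation=0)]))
"
```

```text
time: 7.8
tool_pos: [506.7, 184.2, 98.3]
tcp_rot: [3.14, 0.012, 1.519]
contact_force: [-3.1, 1.4, 11.1]
grip_width: 28.0
t 7.8 tcp dock [-0.2  1.4 98.3] rot err [0.012 0.001 0.005] F [-3.1  1.4 11.1] M [0.75 0.56 0.02] w 28.0
  need xyz/20 [ 0.01 -0.07 -0.02] ang/6deg [0.12 0.01 0.05]
```

View pics/w6.png

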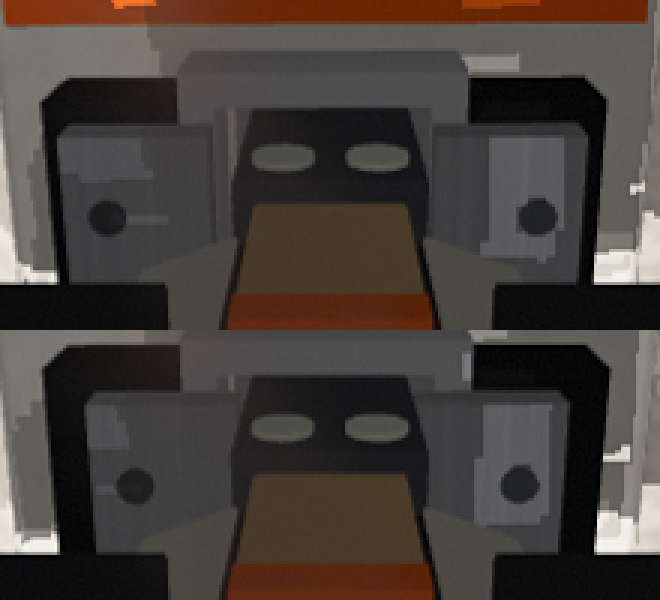

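```bash
python3 -c "
from h import *
p=camera_params('wrist')
for c in [(108,218),(538,218)]:
    X=plane(p,(170+c[0]/3,170+c[1]/3),62); print(DR.inv().apply(X-C).round(1))
need(0,-.2,98)
"
```

```text
[ -0. -46.  62.]
[-0.3 46.1 62. ]
t 7.85 tcp dock [-0.3  1.9 98.5] rot err [0.016 0.001 0.003] F [ 0.4 -4.4  2.4] M [-1.04 -0.15  0.04] w 27.5
  need xyz/20 [ 0.01 -0.11 -0.02] ang/6deg [0.15 0.01 0.03]
```

The clips now sit symmetrically at ±46 mm, about 4.8 mm back each, more than the 3.5 mm needed. I'll centre and lift slowly.

```bash
python3 -m jog '{"xyz":[[0.01,-0.1,0],[0,0,0.3],[0,0,0.3],[0,0,0.3]],"angular":[[0.15,0,0.03],[0,0,0],[0,0,0],[0,0,0]]}'; python3 -c "
from h import *
need(0,-0.2,150)"
```

```text
time: 8.25
tool_pos: [505.9, 182.2, 115.0]
tcp_rot: [-3.14, -0.003, 1.524]
contact_force: [1.0, 0.2, -7.1]
grip_width: 27.8
t 8.25 tcp dock [ -0.9  -0.6 115. ] rot err [-0.003 -0.002 -0.001] F [ 1.   0.2 -7.1] M [-0.01 -0.44 -0.04] w 27.8
  need xyz/20 [0.04 0.02 1.75] ang/6deg [-0.03 -0.02 -0.01]
```

```bash
python3 -m jog '{"xyz":[[0.03,0.02,0.25],[0,0,0.25]],"angular":[[0,0,0],[0,0,0]]}'; python3 -c "
from h import *
need(0,-0.2,150)"
```

```text
time: 8.45
tool_pos: [505.9, 182.0, 125.9]
tcp_rot: [-3.138, -0.003, 1.523]
contact_force: [0.3, -0.3, -5.3]
grip_width: 28.0
t 8.45 tcp dock [ -0.9  -0.8 125.9] rot err [-0.003 -0.004  0.001] F [ 0.3 -0.3 -5.3] M [ 0.06  0.04 -0.01] w 28.0
  need xyz/20 [0.05 0.03 1.21] ang/6deg [-0.03 -0.04  0.01]
```

```bash
python3 -m jog '{"xyz":[[0.05,0.03,0.3],[0,0,0.3],[0,0,0.3],[0,0,0.25],[0,0,0],[0,0,0],[0,0,0]],"angular":[[0,0,0],[0,0,0],[0,0,0],[0,0,0],[0,0,0],[0,0,0],[0,0,0]]}'; python3 -c "
from h import *
need(0,-0.2,150)
cv2.imwrite('pics/s7.png',np.hstack([cv2.resize(capture('scene')[130:280,290:440,::-1],None,fx=2.6,fy=2.6,interpolation=2),cv2.resize(capture('side')[170:320,200:350,::-1],None,fx=2.6,fy=2.6,interpolation=2)]))
need(0,-0.2,150)"
```

```text
time: 9.15
tool_pos: [506.4, 182.7, 151.8]
tcp_rot: [-3.137, -0.003, 1.523]
contact_force: [-0.6, -0.7, -6.4]
grip_width: 27.7
t 9.15 tcp dock [-4.000e-01 -1.000e-01  1.518e+02] rot err [-0.004 -0.004  0.001] F [-0.6 -0.7 -6.4] M [-0.02 -0.01 -0.01] w 27.7
  need xyz/20 [ 0.02 -0.01 -0.09] ang/6deg [-0.04 -0.04  0.01]
t 9.25 tcp dock [-5.000e-01 -1.000e-01  1.517e+02] rot err [-0.004 -0.004  0.001] F [ 0.3 -0.2 -6.1] M [ 0.03  0.01 -0.02] w 27.6
  need xyz/20 [ 0.03 -0.01 -0.08] ang/6deg [-0.03 -0.04  0.01]
```

View pics/s7.png

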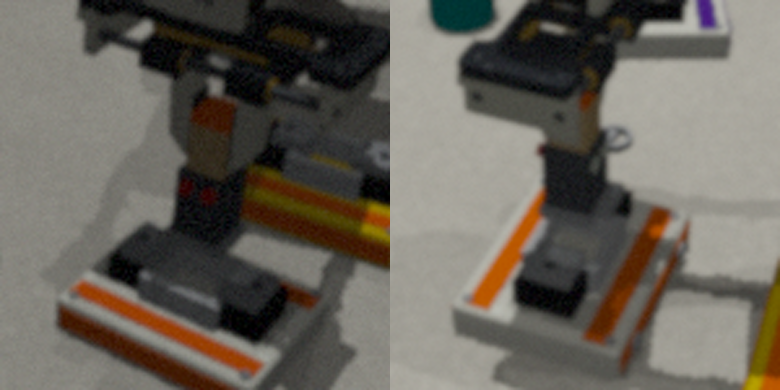

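```bash
python3 -c "
from h import *
S=camera_params('scene')
# foot bottom level & cap top predicted, in crop pixels
for z in (83,189):
    u=proj(S,C+DR.apply([20,0,z])); print(z,((u-[290,130])*2.6).round())
o=bot.get_obs();print(abs(o['dq']).max())
bot.close_job()"
```

```text
83 [187. 249.]
189 [203. 119.]
0.0015440818874481342
the job is handed in; nothing more can be done
```

I rocked the orange cartridge out of its dock and handed the job in with it still gripped, upright and still above its dock. No verdict was reported.

- **What I did:** I took the stem with the jaws along the dock's y axis. I leaned it about 0.32 rad towards +y and about 0.34 rad towards -y, brought it back upright, and drew it up 54 mm.
- **Clips:** The wrist camera after rocking showed both clips about 4.8 mm back (estimated), over the 3.5 mm needed. The joint values themselves can't be read. The lift went straight past the 14 mm jam point.
- **Final pose:** The TCP is 0.5 mm from the dock's centre, tilted less than 0.01 rad, with the joints at rest. The underside is at about 84 mm by calculation, roughly 22 mm above the clips.
- **Grip and force:** The opening is 27.6 mm on the 28 mm stem. The vertical force was about -6 N against an expected -4.4 N, and the sideways forces were near zero. The scene and side pictures show the foot clear of the clips.
- **Rougher checks:** Comparing the foot and cap pixels with the predicted ones agreed only to about 10 px in the scene picture. I also didn't re-measure the purple cartridge, jars or spanner at the end; the gripper was never near them below about 220 mm.

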